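Morning feed at the entryway tank: light, pump pause, feed key

TASK

Get the fish their morning portion using only fingertip presses: lightly press the yellow key on the black light box well in, so that it stays down (light on), then likewise the blue key on the white pump console (pump paused), and then tap the red key on top of the feeder on the tank rim and let it spring back up. Press the keys in that order, never lean hard on the equipment, do not press the white key beside the blue one, and lift or shift nothing on the shelf.

Things in the scene. Friction and masses are not known exactly. Their poses are not given: they have to be found in the camera images.
- light_key (a joint): travel of the yellow light key in m: 0 = out (start), grows as it is pressed in, 0.007 = bottomed. It does not spring back: the push needed grows from about 3.5 N at the start to 5.5 N at the bottom, and it stays where it is left; 0.004 or more counts as in. A stop at 5 to 10 N is plenty; a contact force above 40 N, even for a moment, counts as leaning on it (so too for the other keys and boxes). The three keys to press are round, flat-topped, 30 mm across.
- light_key_top (a point): centre of the top face of the yellow key (moves with it). Its z axis points out of the key, straight up; the key stands 9 mm proud of the box (2 mm when bottomed). Press along -z.
- pump_key (a joint): travel of the blue pause key in m: 0 = out (start), 0.007 = bottomed. Same action as the yellow key: 3.5 to 5.5 N, stays where left, 0.004 or more counts as in.
- pump_key_top (a point): centre of the top face of the blue key (moves with it). Its z axis points out of the key, square to the console's sloping face, which leans 17 deg (0.30 rad) towards the console's front. Stands 9 mm proud (2 mm when bottomed). Press along -z, or straight down.
- mode_key (a joint): travel of the white night-mode key in m: 0 = out, 0.004 = bottomed, sprung (about 1 to 3 N). Not to be pressed.
- mode_key_top (a point): centre of the top face of the white key, 26 mm across, 6 mm proud, on the same sloping face; its centre is 66 mm from the blue key's, on the console's right as seen from its front (the robot's side).
- feed_key (a joint): travel of the red feed key in m: 0 = out, 0.006 = bottomed. Sprung: 1 N starts it, 4 N bottoms it, and it rises again when let go. 0.003 or more counts as tapped, less than 0.001 as back up.
- feed_key_top (a point): centre of the top face of the red key (moves with it), about 272 mm above the shelf. z axis straight up. Stands 8 mm proud of the feeder's white motor housing (86 x 60 mm on top, longer side along the tank's x). Nothing on the feeder is higher.
- light_box: black switch box with a grey top, loose on rubber feet, 100 (x) x 72 (y) x 25 mm high, about 0.4 kg. Origin: centre of the underside; x runs from the front (towards the robot) to the rear. The yellow key's axis is 14 mm towards the front from the centre. It may shift up to 15 mm.
- pump_box: white pump console, loose on a rubber base, 115 (x) x 130 (y) mm, sloping top 22 mm high at the front and 56 mm at the rear, about 0.6 kg. Origin: centre of the underside; x runs from front to rear. Blue key at +y (left from the front), white key at -y. It may shift up to 15 mm.
- tank: fixed rimless glass tank, 300 (x) x 200 (y) x 200 mm high, origin: centre of the underside. The feeder is fixed on its left (+y) long glass, 60 mm towards -x from the middle, red key 108 mm to +y from the origin. A hang-on filter (213 mm high) is on the far (+x) glass; a flat LED lamp 200 x 45 mm, its top 295 mm high, is held over the tank, centred at x +30, y -40 mm.
- canister: closed green fish food canister, 75 mm across, 97 mm high, loose; origin: centre of the underside. Leave alone (its place may be between the boxes).
- tongs: stainless feeding tongs lying flat, 190 x 30 mm, 11 mm high, loose, long axis x, origin: centre of the underside. Leave alone.
- dish: white ceramic dish, 90 mm across, 22 mm high, loose; origin: centre of the underside. Leave alone.
- ring: clear acrylic feeding ring, 90 mm across, 12 mm high, loose; origin: centre of the underside. Leave alone.
- scraper: magnetic algae scraper, 46 (x) x 80 (y) x 51 mm, loose in the pulled-out wooden tray at the rear left (tray front 61 mm high); origin: centre of the underside. Leave alone.
There are look-alikes about, which are no part of the job. Of the things like the light_box, leave any that is orange; of the rest the larger one is meant.

How it is judged:
By the outcome, as a careful person would: the job done as asked, in the order asked, and still so for the second after the job is handed in, with the robot touching nothing.
It also fails if it takes over 58 s, if anything falls off the work surface, if the arm or the gripper's body presses on something with over 40 N, if the wrist force passes 120 N, or if a joint passes its speed limit or range.

ROBOT

A 6-joint arm with a two-finger parallel gripper is mounted at the origin on the work surface. World frame = base frame: x ahead of the robot, y to its left, z up, the work surface at z = 0. Lengths are in m, angles in rad, forces in N, time in s.
With the tool pointing down it reaches from about 0.375 to 0.9 m from the base axis. Payload 3.1 kg.
Tool frame: the origin (TCP) lies on the centre line of the jaws, within the pads' length; the fingertips stand 25 mm ahead of it and the grasp point (between the pads) lies 6 mm ahead of it (manip.tips_ahead is the distance from the TCP to the fingertips, in m); z points along the fingers, y is the direction in which the jaws open and shut (so a half turn about z gives the same grasp; the last joint's range is limited). The gripper opens to 85 mm and grips with 20 to 120 N. Pads are 22 mm wide; open, the fingers measure 114 mm over their backs; the gripper's body (76 mm by 85 mm) begins 54 mm behind the grasp point. The pads swing forward as they close: fully open they stand 13 mm farther back than shut.
Start: joints at [1.058, 0.527, 1.433, -0, 1.181, -0.178], TCP at [0.205, 0.59, 0.256] pointing down, gripper open.
Joint ranges: [-3.08, 3.08], [-0.75, 2.2], [0.22, 2.44], [-1.43, 4.57], [0, 2.65], [-2.85, 2.85]. Speed limits (rad/s): [2.79, 2.79, 3.14, 3.14, 3.14, 3.14].

INTERFACE

Orientations are given as a unit quaternion [x, y, z, w].
In Python, from station import manip gives the robot as it stands.
- The arm moves only by the tool play_rows, never from a script. Its argument "steps" is a list that holds one entry, the list of rows, each a list of 6 numbers: the shift along the tool's x, y, z in m, then the turn, a rotation vector about the tool's x, y, z in degrees. In form: [[[x, y, z, rx, ry, rz], ...]]. A call has 1 to 10 rows; each row shifts and turns the commanded pose from where the row before left it, along the tool's axes as they then stand; what a row does not reach is not made up. A row lasts 1/8 s, in which the tool goes at most 62.5 mm and 10.7 degrees, less where a joint would pass 70% of its speed; a pose out of reach is approached as far as the arm can. A call is refused whole if a number of a shift passes 0.0625 or a number of a turn 10.7, either way. A call with a gripper value outside its range is refused whole. "fingers" is the opening, from 0 (shut) to 1 (fully open), set as the call begins (left out, the last holds). The fingers move at their own pace and stop on an object; "squeeze" is the grip in N (left out, the last holds). Time passes only in rows, so rows that do not move let the fingers close. It gives the time, the measured TCP pose, the force and the opening at its end, in the units of the state.
- manip.sense(): the state, without advancing time (a new reading comes with each control period).
- manip.snapshot(name): name is "scene" or "top" or "wrist"; returns a dict with "img" (400x640x3 uint8, red, green, blue), "K" (3x3 intrinsics, pixels), "world_from_camera" (4x4, takes a point from camera to world coordinates). Camera axes: x right, y down, z forward; pixel columns grow to the right and rows downward; lengths in m; the calibration is good to about 2 mm. A picture is of the moment at which its call begins. There is no depth.
- manip.sign_off(): hands the job in, once; it reports no verdict.
Trained networks look in a picture, given as the dict that the camera call returned (one of the last four; its "shot" number tells which), for a name from the list of things; names that differ only in an ending like _2 or _b are one class to them, and where a whole thing is asked for, a point or a joint stands for the part that bears it (a point fixed in the world has none). Each returns a list of dicts, best first, with "score" (0 to 1); they miss things now and then, are a little off and sometimes report something else, mostly with a low value. They report only what shows in the picture. A call takes as long as a camera call. They do not tell look-alikes from the thing itself.
- manip.regions_of(label, picture): "pixels" (400x640 bool, what is visible of it) and "rect" ([left, top, right, bottom] in pixels, round what is visible of it).
- manip.pinpoint(label, picture): "point" ([column, row] in pixels: a listed point, or the origin of a listed thing).
The state is a dict: "t": time; "q": joint angles; "qd": joint speeds; "tau": joint torques, N m; "tcp_pos": TCP position; "tool_rot": TCP orientation; "force": force on the tool from outside, world axes, zero at the start; "ft_torque": the same for the moment, N m; "finger_gap": opening from 0.0 (shut) to 1.0 (fully open).
Only numpy, scipy, OpenCV 4.12 (cv2) and the standard library are available. Lean on these libraries where they do the work, as an engineer would, in place of code of your own. Each camera call takes 0.05 s, during which the arm holds its last target.

## Working session

There is one attempt and no reset: what is moved stays moved. The work goes in short steps, Python scripts to look and compute and a tool call to move; the robot and the scene stay as the last step left them, time stands still between calls to the robot, and variables do not carry over. Pictures are saved under pics/ and viewed, and the job is handed in when it is done.

Besides the shell and the picture viewer there is one more tool, called as name([rows], argument=value, ...), one row to a line, values as JSON. play_rows: Moves the arm, as the interface text tells. Its arguments: {"type":"object","properties":{"steps":{"type":"array"},"fingers":{"type":"number"},"squeeze":{"type":"number"}},"required":["steps"]}

```bash
ls; mkdir -p pics; python3 - <<'E'
from station import manip
import cv2,pickle
s=manip.sense();print(s['t'],s['tcp_pos'],s['tool_rot'],s['force'],s['finger_gap'],manip.tips_ahead)
for n in('scene','top'):
    p=manip.snapshot(n);cv2.imwrite(f'pics/{n}1.png',p['img'][:,:,::-1]);pickle.dump(p,open(f'{n}1.pkl','wb'))
    for l in['light_key_top','pump_key_top','mode_key_top','feed_key_top']:
        print(n,l,[(r['point'],round(r['score'],2)) for r in manip.pinpoint(l,p)])
E
```

```text
pics
0.0 [0.20499671 0.5897247  0.25532863] [ 1.66610249e-01  9.86022221e-01 -1.02910843e-03 -3.80143736e-04] [ 0.54663969 -0.13697038  0.71300875] 0.9996301391411484 0.025
scene light_key_top [([326.2, 240.6], 0.56), ([374.7, 188.6], 0.53), ([369.0, 222.7], 0.42)]
scene pump_key_top [([432.4, 250.3], 0.44), ([365.0, 230.3], 0.33)]
scene mode_key_top [([413.1, 237.0], 0.42)]
scene feed_key_top [([204.5, 133.0], 0.52)]
top light_key_top [([276.3, 261.4], 0.64), ([265.8, 220.4], 0.59), ([296.8, 186.4], 0.45)]
top pump_key_top [([169.4, 143.7], 0.73), ([198.3, 210.3], 0.43), ([315.5, 142.0], 0.24)]
top mode_key_top [([222.1, 218.1], 0.41)]
top feed_key_top []
```

View pics/scene1.png

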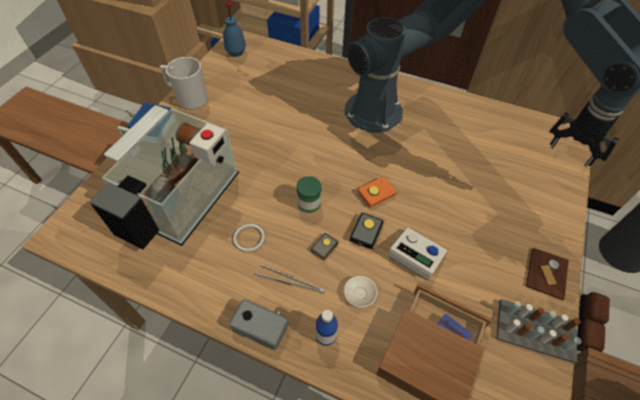

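View pics/top1.png

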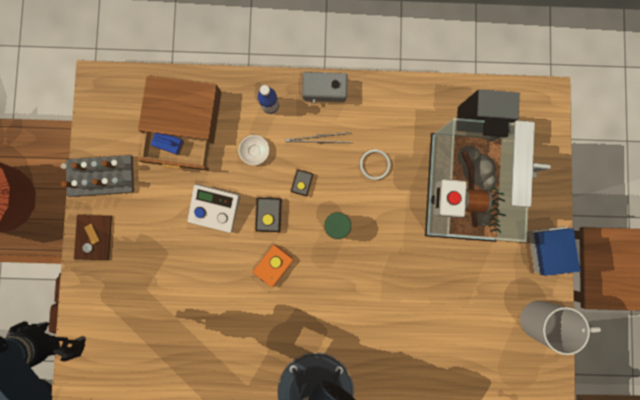

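The scene shows three light boxes: orange at scene (377,191) / top (273,265), a larger black/grey one at scene (367,229) / top (268,215), and a small one at scene (324,245) / top (302,182). The larger non-orange one, at top (268,215), fits. I'll confirm it in an enlarged crop and triangulate.

```bash
cat > h.py <<'E'
import numpy as np,cv2
def ray(p,uv):
    d=np.linalg.inv(p['K'])@[uv[0],uv[1],1];T=p['world_from_camera'];return T[:3,3],T[:3,:3]@d
def atz(p,uv,z):
    o,d=ray(p,uv);return o+d*(z-o[2])/d[2]
def blob(img,near,col,r=12):
    hsv=cv2.cvtColor(img,cv2.COLOR_RGB2HSV)
    rng={'y':[((22,140,120),(35,255,255))],'b':[((100,120,50),(130,255,255))],'r':[((0,170,110),(8,255,255)),((172,170,110),(180,255,255))]}[col]
    m=sum(cv2.inRange(hsv,np.array(a),np.array(b)) for a,b in rng)
    n,l,s,c=cv2.connectedComponentsWithStats((m>0).astype('uint8'))
    k=[(s[i,4],c[i],s[i,:4]) for i in range(1,n) if np.hypot(*(c[i]-near))<r and s[i,4]>8]
    return max(k,key=lambda t:t[0]) if k else None
def tri(obs):
    A=np.zeros((3,3));b=np.zeros(3)
    for p,uv in obs:
        o,d=ray(p,uv);d=d/np.linalg.norm(d);P=np.eye(3)-np.outer(d,d);A+=P;b+=P@o
    x=np.linalg.solve(A,b)
    return x,[np.linalg.norm(np.cross(x-o,d/np.linalg.norm(d))) for o,d in [ray(p,uv) for p,uv in obs]]
E
python3 - <<'E'
from h import *;import pickle
S=pickle.load(open('scene1.pkl','rb'));T=pickle.load(open('top1.pkl','rb'))
for n,c,a,b,z in[('yellow','y',(369,224),(268,219),.034),('blue','b',(432,250),(200,212),.05),('red','r',(207,134),(454,198),.272)]:
    A=blob(S['img'],a,c);B=blob(T['img'],b,c);print(n,A,B)
    if A and B: print(tri([(S,A[1]),(T,B[1])]),atz(S,A[1],z),atz(T,B[1],z))
print('canister top',atz(T,(337,225),.097),'cam',T['world_from_camera'][:3,3])
# console corners in top
for uv in[(199,185),(240,195),(232,233),(189,222)]:print(uv,atz(T,uv,.04))
c=cv2.resize(T['img'][170:290,170:350],None,fx=4,fy=4,interpolation=cv2.INTER_CUBIC);cv2.imwrite('pics/crop1.png',c[:,:,::-1])
E
```

```text
yellow (np.int32(73), array([368.52054795, 223.68493151]), array([364, 220,  10,   9], dtype=int32)) (np.int32(91), array([267.3956044 , 219.13186813]), array([263, 214,  10,  11], dtype=int32))
(array([0.48773922, 0.1522019 , 0.03206549]), [np.float64(0.0006156102613474905), np.float64(0.0006156102613474569)]) [0.48871565 0.15299626 0.034     ] [0.48790084 0.15140854 0.034     ]
blue (np.int32(59), array([432.49152542, 250.10169492]), array([428, 246,  10,   9], dtype=int32)) (np.int32(66), array([199.25757576, 212.16666667]), array([195, 208,   9,   9], dtype=int32))
(array([0.50169032, 0.34580472, 0.03948808]), [np.float64(0.0005485112349592693), np.float64(0.0005485112349592314)]) [0.50795127 0.34561028 0.05      ] [0.50152407 0.34250087 0.05      ]
red (np.int32(61), array([206.36065574, 134.14754098]), array([202, 131,  10,   8], dtype=int32)) (np.int32(119), array([453.78151261, 197.53781513]), array([448, 192,  13,  12], dtype=int32))
(array([ 0.54703611, -0.30913569,  0.26887088]), [np.float64(0.00041930062734703847), np.float64(0.00041930062734700784)]) [ 0.54925676 -0.30647798  0.272     ] [ 0.54696371 -0.30854041  0.272     ]
canister top [ 0.47638558 -0.04519749  0.097     ] cam [0.4642191  0.01644422 1.2921179 ]
(199, 185) [0.57943776 0.3497993  0.04      ]
(240, 195) [0.55434266 0.23161888 0.04      ]
(232, 233) [0.44549505 0.24955175 0.04      ]
(189, 222) [0.47304495 0.37272433 0.04      ]
```

View pics/crop1.png

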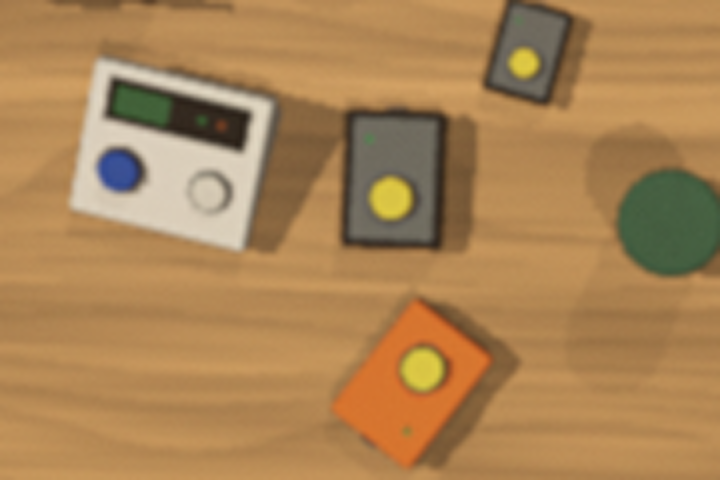

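The crop confirms the target: the larger grey-topped black box with its yellow key at crop (391,198). The small one is at (524,62) and the orange one at (415,375). Next I move above it with the fingers shut.

play_rows([
  [[-0.041,-0.032,0.013,0,0,0],[-0.041,-0.032,0.013,0,0,0],[-0.041,-0.032,0.013,0,0,0],[-0.041,-0.032,0.013,0,0,0],[-0.041,-0.032,0.013,0,0,0],[-0.041,-0.032,0.013,0,0,0],[-0.041,-0.032,0.013,0,0,0],[-0.041,-0.032,0.013,0,0,0],[-0.041,-0.032,0.013,0,0,0],[-0.042,-0.033,0.013,0,0,0]],
], fingers=0, squeeze=20)

```text
t: 1.75
tcp_pos: [0.4893, 0.1506, 0.1262]
tool_rot: [0.167, 0.986, 0.0, 0.001]
force: [0.3, 0.5, 0.1]
finger_gap: 0.002
```

play_rows([
  [[0,0,0,0,0,0],[0,0,0,0,0,0],[0,0,0,0,0,0]],
])

```text
t: 2.12
tcp_pos: [0.4872, 0.1531, 0.1266]
tool_rot: [0.166, 0.986, 0.0, -0.0]
force: [-0.5, -0.0, 0.6]
finger_gap: 0.001
```

```bash
cat > look.py <<'E'
from station import manip
from h import *;import sys
from scipy.spatial.transform import Rotation as R
def look(tag,tgt,col):
    s=manip.sense();Rm=R.from_quat(s['tool_rot']).as_matrix()
    tip=s['tcp_pos']+Rm[:,2]*manip.tips_ahead
    print('t',s['t'],'tcp',s['tcp_pos'].round(4),'tip',tip.round(4),'F',s['force'].round(2),'gap',s['finger_gap'])
    print('tool d to target',(Rm.T@(np.array(tgt)-tip)).round(4))
    p=manip.snapshot('wrist');cv2.imwrite(f'pics/{tag}.png',p['img'][:,:,::-1])
    T=p['world_from_camera'];c=np.linalg.inv(T)@np.r_[tgt,1];uv=p['K']@c[:3];uv=uv[:2]/uv[2];print('pred px',uv)
    b=blob(p['img'],uv,col,80);print(b)
    if b: print('at z',atz(p,b[1],tgt[2]))
    c=np.linalg.inv(T)@np.r_[tip,1];print('tip px',(p['K']@c[:3]/c[2])[:2])
    return p
E
python3 -c "
from look import *
look('w1',[.488,.152,.034],'y')"
```

```text
t 2.125 tcp [0.4872 0.1531 0.1266] tip [0.4872 0.1531 0.1016] F [-0.46 -0.    0.64] gap 0.0007973198167549354
tool d to target [-0.0012 -0.0008  0.0676]
pred px [311.9406813  212.45531866]
(np.int32(1451), array([311.35492764, 210.46381806]), array([290, 189,  44,  43], dtype=int32))
at z [0.48650631 0.15209669 0.034     ]
tip px [313.40375672 258.49740397]
```

View pics/w1.png

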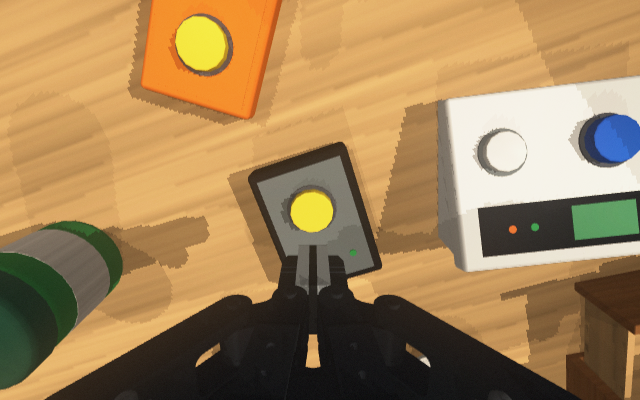

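The wrist view shows the yellow key centred at (311,210) with the shut tips coming down towards it, and position agrees within 2 mm. I descend to just above.

play_rows([
  [[0,0,0.02,0,0,0],[0,0,0.02,0,0,0],[0,0,0.015,0,0,0],[0,0,0.005,0,0,0],[0,0,0.002,0,0,0],[0,0,0,0,0,0],[0,0,0,0,0,0]],
])

```text
t: 3.05
tcp_pos: [0.4884, 0.1521, 0.0648]
tool_rot: [0.167, 0.986, 0.0, 0.0]
force: [-0.1, 0.2, 0.4]
finger_gap: 0.003
```

play_rows([
  [[0,0,0.001,0,0,0],[0,0,0.001,0,0,0],[0,0,0.001,0,0,0],[0,0,0.001,0,0,0],[0,0,0.001,0,0,0],[0,0,0.001,0,0,0],[0,0,0.001,0,0,0]],
])

```text
t: 3.92
tcp_pos: [0.488, 0.1521, 0.0575]
tool_rot: [0.167, 0.986, -0.0, 0.0]
force: [-0.5, -0.7, 4.2]
finger_gap: -0.004
```

play_rows([
  [[0,0,0.001,0,0,0],[0,0,0.001,0,0,0],[0,0,0.001,0,0,0]],
])

```text
t: 4.3
tcp_pos: [0.488, 0.1521, 0.0544]
tool_rot: [0.167, 0.986, -0.0, 0.0]
force: [-0.9, 0.4, 4.2]
finger_gap: 0.003
```

play_rows([
  [[0,0,0.001,0,0,0],[0,0,0.001,0,0,0]],
])

```text
t: 4.55
tcp_pos: [0.488, 0.1521, 0.0523]
tool_rot: [0.167, 0.986, -0.0, -0.0]
force: [-0.6, 0.4, 5.6]
finger_gap: 0.001
```

play_rows([
  [[0,0,0.0005,0,0,0],[0,0,0,0,0,0]],
])

```text
t: 4.8
tcp_pos: [0.488, 0.1521, 0.052]
tool_rot: [0.167, 0.986, -0.0, 0.0]
force: [-1.7, -0.2, 7.7]
finger_gap: -0.002
```

Force has jumped to 7.7 N with little motion, so the key has bottomed. I lift and check.

play_rows([
  [[0,0,-0.003,0,0,0],[0,0,-0.01,0,0,0],[0,0,-0.02,0,0,0],[0,0,-0.04,0,0,0],[0,0,-0.02,0,0,0],[0,0,0,0,0,0],[0,0,0,0,0,0]],
])

```text
t: 5.68
tcp_pos: [0.4875, 0.152, 0.1443]
tool_rot: [0.167, 0.986, -0.0, -0.0]
force: [-0.8, -0.2, -0.2]
finger_gap: 0.003
```

```bash
python3 -c "
from look import *
p=look('w2',[.488,.152,.027],'y')
b=blob(p['img'],(560,140),'b',120);print(b)
"
```

```text
t 5.675 tcp [0.4875 0.152  0.1443] tip [0.4875 0.152  0.1193] F [-0.82 -0.19 -0.22] gap 0.0034189756330570047
tool d to target [-0.0006  0.0002  0.0923]
pred px [313.30723937 200.36281982]
(np.int32(1058), array([312.66446125, 199.90548204]), array([294, 182,  38,  37], dtype=int32))
at z [0.4874987  0.15166201 0.027     ]
tip px [313.38508252 258.53182158]
(np.int32(1623), array([595.1176833 , 133.73813925]), array([574, 111,  45,  45], dtype=int32))
```

View pics/w2.png

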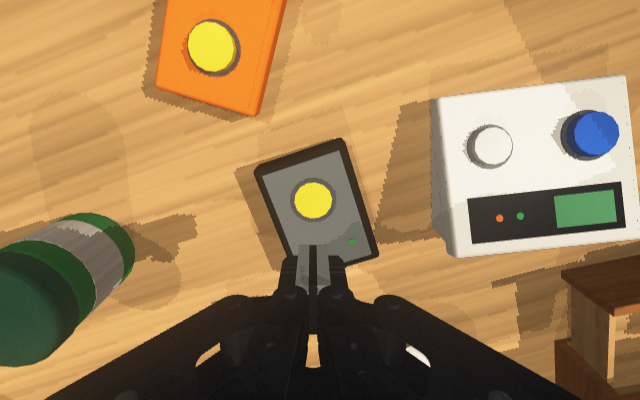

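The yellow key at (313,200) now sits nearly flush and the box hasn't moved. Next, above the blue key.

play_rows([
  [[0.008,0.03,0,0,0,0],[0.008,0.03,0,0,0,0],[0.008,0.03,0,0,0,0],[0.008,0.03,0,0,0,0],[0.009,0.035,0,0,0,0],[0.009,0.032,0,0,0,0],[0,0,0,0,0,0],[0,0,0,0,0,0],[0,0,0,0,0,0]],
])

```text
t: 6.85
tcp_pos: [0.5019, 0.3439, 0.1442]
tool_rot: [0.167, 0.986, -0.001, -0.001]
force: [-0.9, -0.6, 0.4]
finger_gap: -0.004
```

```bash
python3 - <<'E'
from look import *;import pickle
tgt=np.array([.502,.3445,.041])
p=look('w3',tgt,'b')
S=pickle.load(open('scene1.pkl','rb'));T=pickle.load(open('top1.pkl','rb'))
b=blob(p['img'],(313,200),'b',80)[1]
print(tri([(S,(432.5,250.1)),(T,(199.26,212.17)),(p,b)]))
E
```

```text
t 6.85 tcp [0.5019 0.3439 0.1442] tip [0.5019 0.3438 0.1192] F [-0.93 -0.64  0.42] gap -0.003840953942438755
tool d to target [-0.      0.0008  0.0782]
pred px [314.17278805 205.81492674]
(np.int32(1299), array([315.60277136, 203.57890685]), array([296, 184,  41,  41], dtype=int32))
at z [0.50074941 0.34601056 0.041     ]
tip px [313.37366965 258.56595382]
(array([0.50150729, 0.34585007, 0.03912176]), [np.float64(0.0005665282869444121), np.float64(0.0005906928185654054), np.float64(0.00015280693640929146)])
```

View pics/w3.png

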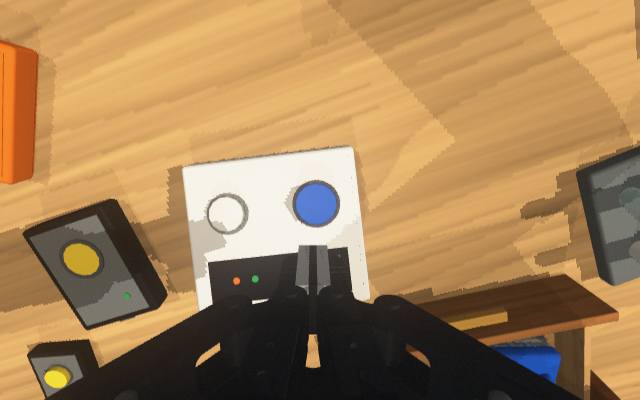

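The blue key is at (316,204), with the white key apart at (227,214). I tilt the tool about 17° square to the sloping face.

play_rows([
  [[0,0,0,-1,-8.5,0],[0,0,0,-1,-8.5,0],[0,0,0,0,0,0],[0,0,0,0,0,0],[0,0,0,0,0,0]],
])

```text
t: 7.52
tcp_pos: [0.5039, 0.3449, 0.1453]
tool_rot: [0.166, 0.975, -0.007, 0.149]
force: [-0.0, 0.6, 1.4]
finger_gap: -0.0
```

```bash
python3 - <<'E'
from look import *
p=look('w4',np.array([.5013,.3458,.040]),'b')
print(R.from_quat(manip.sense()['tool_rot']).as_matrix()[:,2])
E
```

```text
t 7.525 tcp [0.5039 0.3449 0.1453] tip [0.5111 0.3433 0.1214] F [-0.02  0.59  1.43] gap -0.00048267570651728934
tool d to target [ 0.0334 -0.0037  0.0748]
pred px [307.59018979 160.77026274]
(np.int32(1469), array([307.68413887, 160.30633084]), array([286, 139,  44,  43], dtype=int32))
at z [0.50099187 0.34597581 0.04      ]
tip px [313.48916142 259.36843418]
[ 0.28776554 -0.0632342  -0.95561102]
```

play_rows([
  [[0.017,-0.002,0,0,0,0],[0.016,-0.0015,0,0,0,0],[0,0,0.02,0,0,0],[0,0,0.02,0,0,0],[0,0,0.015,0,0,0],[0,0,0.008,0,0,0],[0,0,0,0,0,0],[0,0,0,0,0,0]],
])

```text
t: 8.57
tcp_pos: [0.4897, 0.3484, 0.0751]
tool_rot: [0.165, 0.975, -0.007, 0.149]
force: [-0.4, 0.3, -0.0]
finger_gap: -0.0
```

```bash
python3 - <<'E'
from look import *
p=look('w5',np.array([.5013,.3458,.040]),'b')
E
```

```text
t 8.575 tcp [0.4897 0.3484 0.0751] tip [0.4969 0.3469 0.0513] F [-0.4   0.27 -0.05] gap -3.945750053198771e-05
tool d to target [-0.001   0.      0.0121]
pred px [313.47882521 249.91297837]
(np.int32(786), array([322.98091603, 238.12340967]), array([297, 225,  45,  33], dtype=int32))
at z [0.49529879 0.35292486 0.04      ]
tip px [313.46842385 259.39958421]
```

View pics/w5.png

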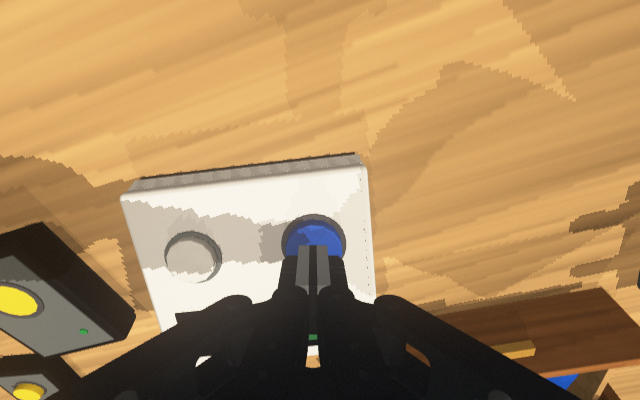

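The tip at (313,250) sits over the blue key (occluded, visible arc about (315,235)), clear of the white key at (193,257). Pressing slowly.

play_rows([
  [[0,0,0.003,0,0,0],[0,0,0.002,0,0,0],[0,0,0.002,0,0,0],[0,0,0.001,0,0,0],[0,0,0.001,0,0,0],[0,0,0.001,0,0,0],[0,0,0.001,0,0,0]],
])

```text
t: 9.5
tcp_pos: [0.4926, 0.3477, 0.0646]
tool_rot: [0.165, 0.975, -0.007, 0.149]
force: [-1.2, -0.5, 3.9]
finger_gap: 0.002
```

play_rows([
  [[0,0,0.001,0,0,0],[0,0,0.001,0,0,0],[0,0,0.001,0,0,0]],
])

```text
t: 9.88
tcp_pos: [0.4935, 0.3474, 0.0615]
tool_rot: [0.165, 0.975, -0.007, 0.149]
force: [-1.9, -0.8, 5.0]
finger_gap: -0.001
```

play_rows([
  [[0,0,0.001,0,0,0],[0,0,0.001,0,0,0]],
])

```text
t: 10.12
tcp_pos: [0.4941, 0.3473, 0.0597]
tool_rot: [0.165, 0.975, -0.007, 0.149]
force: [-5.6, 0.6, 13.5]
finger_gap: 0.001
```

Bottomed (13.5 N, under the limit). I back off along the tool axis.

play_rows([
  [[0,0,-0.003,0,0,0],[0,0,-0.01,0,0,0],[0,0,-0.03,0,0,0],[0,0,-0.04,0,0,0],[0,0,0,0,0,0],[0,0,0,0,0,0]],
])

```text
t: 10.88
tcp_pos: [0.4701, 0.3525, 0.1389]
tool_rot: [0.165, 0.975, -0.007, 0.149]
force: [-1.0, 0.4, -0.1]
finger_gap: 0.003
```

```bash
python3 - <<'E'
from look import *
p=look('w6',np.array([.503,.3454,.033]),'b')
E
```

```text
t 10.875 tcp [0.4701 0.3525 0.1389] tip [0.4773 0.351  0.115 ] F [-0.99  0.42 -0.11] gap 0.0033021832500398575
tool d to target [-0.0009  0.0002  0.0861]
pred px [313.48742116 203.93620296]
(np.int32(1134), array([313.52292769, 204.6984127 ]), array([294, 187,  40,  37], dtype=int32))
at z [0.50366256 0.34520176 0.033     ]
tip px [313.52908237 259.36917304]
```

View pics/w6.png

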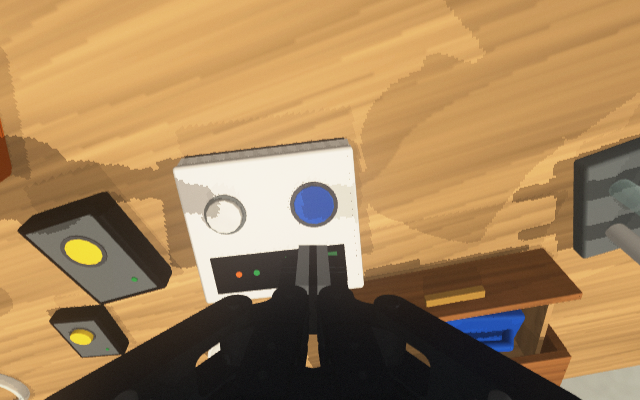

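The blue key (313,204) is nearly flush and the white key (225,215) is untouched. I straighten up, rise, and cross to the feeder.

play_rows([
  [[0,0,-0.02,1,8.5,0],[0,0,-0.02,1,8.5,0],[0,0,-0.05,0,0,0],[0,0,-0.05,0,0,0],[0,0,-0.05,0,0,0],[0,0,-0.05,0,0,0],[0,0,-0.01,0,0,0],[0,0,0,0,0,0],[0,0,0,0,0,0]],
])

```text
t: 12.05
tcp_pos: [0.4608, 0.3539, 0.385]
tool_rot: [0.167, 0.986, -0.002, -0.002]
force: [-0.8, 0.3, -0.7]
finger_gap: 0.0
```

```bash
python3 - <<'E'
from look import *
s=manip.sense();print(s['q'].round(2))
p=look('w7',np.array([.5475,-.3085,.271]),'r')
for n in('scene',):
    P=manip.snapshot(n);cv2.imwrite('pics/scene2.png',P['img'][:,:,::-1])
E
```

```text
[ 0.46  0.35  1.37 -0.    1.43 -0.77]
t 12.05 tcp [0.4608 0.3539 0.385 ] tip [0.4606 0.3539 0.36  ] F [-0.84  0.33 -0.69] gap 0.00032993846833825587
tool d to target [-0.3001 -0.5966  0.0902]
pred px [-268.73880742  479.02710176]
None
tip px [313.36886699 258.5247152 ]
```

View pics/scene2.png

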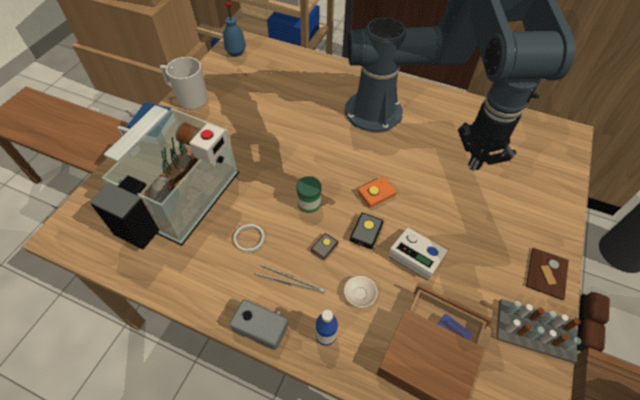

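The scene picture shows everything in place; path to the feeder at (207,134) is clear. Crossing.

play_rows([
  [[-0.025,-0.05,0,0,0,0],[-0.025,-0.05,0,0,0,0],[-0.025,-0.05,0,0,0,0],[-0.025,-0.05,0,0,0,0],[-0.025,-0.05,0,0,0,0],[-0.025,-0.05,0,0,0,0],[-0.025,-0.05,0,0,0,0],[-0.025,-0.05,0,0,0,0],[-0.025,-0.05,0,0,0,0],[-0.025,-0.05,0,0,0,0]],
])

```text
t: 13.4
tcp_pos: [0.5331, -0.2016, 0.3865]
tool_rot: [0.167, 0.986, 0.001, -0.001]
force: [1.5, 0.7, -0.5]
finger_gap: -0.001
```

play_rows([
  [[-0.025,-0.05,0,0,0,0],[-0.025,-0.047,0,0,0,0],[0,0,0,0,0,0],[0,0,0,0,0,0],[0,0,0,0,0,0]],
])

```text
t: 14.02
tcp_pos: [0.5486, -0.3063, 0.3875]
tool_rot: [0.166, 0.986, 0.0, -0.0]
force: [-0.4, 0.4, 0.3]
finger_gap: 0.0
```

```bash
python3 - <<'E'
from look import *;import pickle
p=look('w8',np.array([.5475,-.3085,.271]),'r')
S=pickle.load(open('scene1.pkl','rb'));T=pickle.load(open('top1.pkl','rb'))
b=blob(p['img'],(313,210),'r',90)[1]
print(tri([(S,(206.36,134.15)),(T,(453.78,197.54)),(p,b)]))
E
```

```text
t 14.025 tcp [ 0.5486 -0.3063  0.3875] tip [ 0.5486 -0.3063  0.3625] F [-0.43  0.39  0.33] gap 0.000326813443183741
tool d to target [ 0.0002 -0.0025  0.0915]
pred px [309.74192506 199.71980303]
(np.int32(1142), array([307.31961471, 199.74518389]), array([288, 181,  39,  38], dtype=int32))
at z [ 0.54692303 -0.31022275  0.271     ]
tip px [313.45461707 258.53349386]
(array([ 0.5471623 , -0.30965994,  0.26872481]), [np.float64(0.0008836995365429813), np.float64(9.896039125007254e-05), np.float64(0.0009223228855149576)])
```

View pics/w8.png

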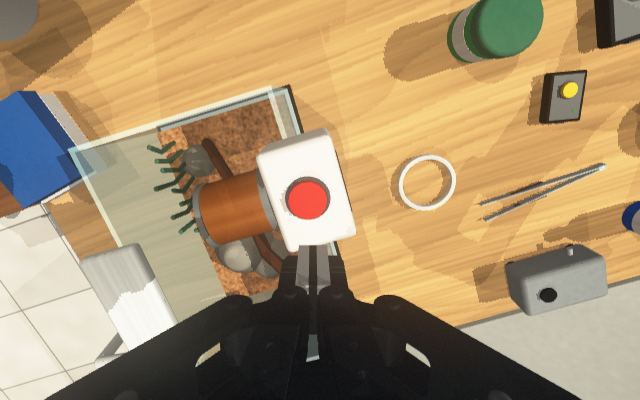

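The red key is at (307,200); a 3.5 mm sideways correction is needed, then descend to about 10 mm above.

play_rows([
  [[0,-0.0035,0.02,0,0,0],[0,0,0.02,0,0,0],[0,0,0.02,0,0,0],[0,0,0.015,0,0,0],[0,0,0.006,0,0,0],[0,0,0,0,0,0],[0,0,0,0,0,0]],
])

```text
t: 14.95
tcp_pos: [0.548, -0.3115, 0.3076]
tool_rot: [0.167, 0.986, -0.0, 0.001]
force: [-0.9, -0.8, 0.0]
finger_gap: -0.002
```

play_rows([
  [[0,0,0.002,0,0,0],[0,0,0.002,0,0,0],[0,0,0.002,0,0,0],[0,0,0.001,0,0,0],[0,0,0.001,0,0,0],[0,0,0.001,0,0,0]],
])

```text
t: 15.7
tcp_pos: [0.5476, -0.3112, 0.2977]
tool_rot: [0.167, 0.986, -0.0, 0.0]
force: [-0.6, 0.9, 0.1]
finger_gap: -0.002
```

play_rows([
  [[0,0,0.001,0,0,0],[0,0,0.001,0,0,0],[0,0,0.001,0,0,0]],
])

```text
t: 16.08
tcp_pos: [0.5476, -0.3113, 0.295]
tool_rot: [0.167, 0.986, -0.0, 0.0]
force: [-0.2, 0.8, 2.1]
finger_gap: -0.002
```

Contact (2.1 N at tip z 0.270). Continuing.

play_rows([
  [[0,0,0.001,0,0,0],[0,0,0.001,0,0,0],[0,0,0.001,0,0,0]],
])

```text
t: 16.45
tcp_pos: [0.5476, -0.3112, 0.292]
tool_rot: [0.167, 0.986, -0.0, 0.0]
force: [-1.6, 1.6, 3.7]
finger_gap: -0.002
```

play_rows([
  [[0,0,0.001,0,0,0]],
])

```text
t: 16.58
tcp_pos: [0.5476, -0.3113, 0.291]
tool_rot: [0.167, 0.986, -0.0, 0.0]
force: [-0.5, 0.4, 7.6]
finger_gap: 0.002
```

Bottomed at 7.6 N; lift clear now.

play_rows([
  [[0,0,-0.003,0,0,0],[0,0,-0.01,0,0,0],[0,0,-0.03,0,0,0],[0,0,-0.04,0,0,0],[0,0,-0.013,0,0,0],[0,0,0,0,0,0],[0,0,0,0,0,0]],
])

```text
t: 17.45
tcp_pos: [0.5469, -0.3107, 0.3848]
tool_rot: [0.167, 0.986, 0.001, -0.002]
force: [0.0, 0.2, -0.0]
finger_gap: 0.002
```

```bash
python3 - <<'E'
from look import *;import pickle
p=look('w9',np.array([.547,-.3097,.271]),'r')
S=pickle.load(open('scene1.pkl','rb'));T=pickle.load(open('top1.pkl','rb'))
for n,o,pts in(('scene',S,dict(y=(368,224),b=(432,250))),('top',T,dict(y=(267,219),b=(199,212)))):
    P=manip.snapshot(n)
    for k,v in pts.items(): print(n,k,[x and x[1] for x in(blob(o['img'],v,k),blob(P['img'],v,k))])
    cv2.imwrite(f'pics/{n}3.png',P['img'][:,:,::-1])
E
```

```text
t 17.45 tcp [ 0.5469 -0.3107  0.3848] tip [ 0.5468 -0.3106  0.3598] F [ 0.04  0.19 -0.03] gap 0.0016850079807515304
tool d to target [-0.0001  0.0008  0.0888]
pred px [314.15962458 201.3296049 ]
(np.int32(1167), array([313.41559554, 201.43787489]), array([294, 183,  40,  38], dtype=int32))
at z [ 0.54689778 -0.3102493   0.271     ]
tip px [313.37487669 258.55976437]
scene y [array([368.52054795, 223.68493151]), array([368.24137931, 224.29310345])]
scene b [array([432.49152542, 250.10169492]), array([432.15555556, 250.82222222])]
top y [array([267.3956044 , 219.13186813]), array([267.59493671, 219.18987342])]
top b [array([199.25757576, 212.16666667]), array([199.54098361, 211.8852459 ])]
```

View pics/w9.png

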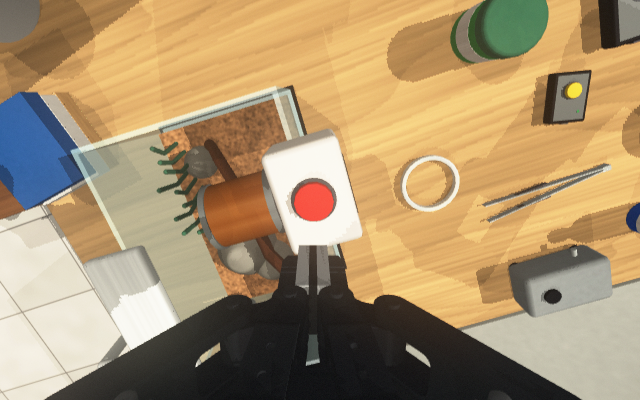

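View pics/scene3.png

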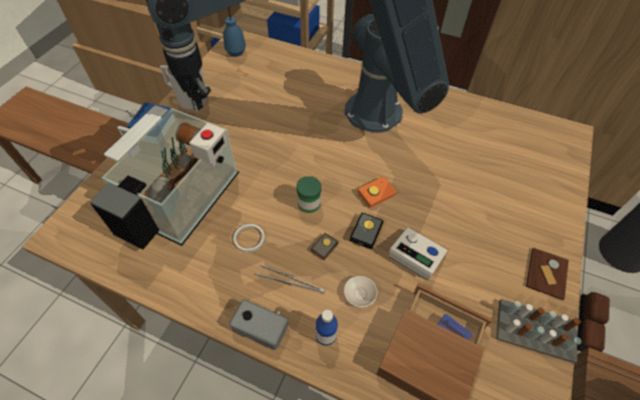

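The red key (313,201) is back at its full-height size. The yellow (368,224) and blue (432,251) keys show down and nothing has shifted. Handing in.

```bash
python3 -c "
from station import manip
print(manip.sign_off())"
```

```text
the job is handed in; nothing more can be done
None
```

I pressed the three keys in the order asked with the shut fingertips and handed the job in at about 17.5 s of the 58 s allowed. `sign_off` gives no verdict.

| Key | How pressed | Highest force read | Check afterwards |
|---|---|---|---|
| Yellow, on the larger black light box | Straight down until it bottomed | 7.7 N | Stayed down, nearly flush |
| Blue, on the pump console | Tool tilted about 17°, square to the sloping face, until it bottomed | about 14.5 N | Stayed down, nearly flush |
| Red, on the feeder | Straight down until it bottomed, then let go | 7.6 N | Looks back up |

- **Forces:** these are the readings at the end of each move, so a brief peak in between would not show. The blue press went a little past the 5 to 10 N guide, but well under the 40 N limit.
- **Red key:** I judged it back up from its size in the wrist picture, which matches the one before the tap. There was no direct measure of key travel.
- **Nothing shifted:** both boxes' keys are within a pixel of where they started in the scene and top pictures, and the loose items look unmoved. I saw no contact with the white key, and no check failed or disagreed.

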